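# Lid-switch check on a parts cleaner

### The arm

A 6-joint arm with a two-finger parallel gripper is mounted at the origin on the work surface. World frame = base frame: x ahead of the robot, y to its left, z up, the work surface at z = 0. Lengths are in mm, angles in rad, forces in N, time in s.
With the tool pointing down it reaches from about 400 to 925 mm from the base axis. Payload 12.5 kg.
Tool frame: the origin (TCP) lies on the mounting face of the last link; the fingertips stand 190 mm ahead of it and the grasp point (between the pads) lies 171 mm ahead of it; x points along the fingers, y is the direction in which the jaws open and shut, and the axes are right-handed (so a half turn about x gives the same grasp; the last joint's range is limited). The gripper opens to 95 mm and grips with 3 to 60 N. Pads are 20 mm wide; open, the fingers measure 119 mm over their backs; the gripper's body (75 mm by 180 mm) begins 59 mm behind the grasp point.
Start: joints at [-1.27, 0.491, 1.559, -0, 1.092, -0.106], TCP at [247.314, -573.987, 404.761] pointing down, gripper open.
Joint ranges: [-3.1, 3.1], [-0.84, 2.19], [0.05, 2.79], [-1.13, 4.28], [0.06, 2.93], [-2.69, 2.69]. Speed limits (rad/s): [2.22, 2.22, 2.79, 3.14, 3.14, 3.14].

### API

Orientations are given as [roll, pitch, yaw] about the fixed x, y, z axes, in that order (R = Rz(yaw) Ry(pitch) Rx(roll)).
In Python, from cell import env, eyes gives the robot as it stands. The module is installed in compiled form; this text tells all that it offers.
- The arm moves only by the tool jog_arm, never from a script. Its argument "deltas" is one flat list of numbers, 7 for each row, row after row: the shift along the tool's x, y, z in mm, then the turn, a rotation vector about the tool's x, y, z in rad, then the opening, from 0 (shut) to 1 (fully open). A call has 1 to 10 rows; each row shifts and turns the pose as measured when the row begins, along the tool's axes as they then stand; what a row does not reach is not made up. A row lasts 1/8 s, in which the tool goes at most 62.5 mm and 10.7 degrees, less where a joint would pass 70% of its speed; a pose out of reach is approached as far as the arm can. A call is refused whole if a number of a shift passes 62.5 or a number of a turn 0.188, either way. A call with a gripper value outside its range is refused whole. The fingers move at their own pace and stop on an object; the grip force is fixed at half the most. Time passes only in rows, so rows that do not move let the fingers close. It gives the time, the measured TCP pose, the force and the opening at its end, in the units of the state.
- env.state(): the state, without advancing time (a new reading comes with each control period).
- eyes.read_camera(name): name is "scene" or "top"; returns a dict with "image" (384x512x3 uint8, red, green, blue), "fovy" (degrees; the focal length in pixels is half the picture's height over the tangent of half this angle, whatever the lens; pixels are square), "cx", "cy" (the principal point, pixels), "world_from_camera" (4x4, takes a point from camera to world coordinates). Camera axes: x right, y up, looking along -z (the intrinsics and any distortion apply to the point x, -y, -z); pixel columns grow to the right and rows downward; lengths in mm; the calibration is good to about 2 mm. A picture is of the moment at which its call begins. There is no depth.
- env.job_done(): hands the job in, once; it reports no verdict.
The state is a dict: "t": time; "joints": joint angles; "qvel": joint speeds; "tau": joint torques, N m; "eef_pos": TCP position; "tcp_rot": TCP orientation; "ft_force": force on the tool from outside, world axes, zero at the start; "moment": the same for the moment, N m; "opening": opening from 0.0 (shut) to 1.0 (fully open).
Only numpy, scipy, OpenCV 4.12 (cv2) and the standard library are available. Lean on these libraries where they do the work, as an engineer would, in place of code of your own. Each camera call takes 0.05 s, during which the arm holds its last target.

### The job

Check the lid switch of the bench parts cleaner: with the lid shut, take the yellow gap gauge from the wooden rack, push its blade into the slot in the black switch block until the handle's shoulder rests on the block, and let go of it. Then lift the blue sprung lid by its black bar until the lid lines up with the red pointer, and finish while still holding the lid steady there (it snaps shut if let go), with the gauge still fully home. Leave the other two gauges, the jar, the carton and the red pointer where they are.

Things in the scene. Friction and masses are not known exactly. Their poses are not given: they have to be found in the camera images.
- gauge: Yellow gap gauge, loose, 60 g, upright in one of the rack's three slots. Steel blade 20 (x) by 4 (y) by 35 mm long, pointing down; above it a yellow handle 34 (x) by 16 (y) by 50 mm tall, whose underside is the shoulder. Origin: bottom end of the blade, on its centre line; z up, shoulder at z = 35, handle top at 85 mm. Alike after a half turn about z. Grip it across the 16 mm.
- gauge_green: Green-handled gauge of the same shape and size in another slot of the rack; leave it alone. Origin as for the yellow gauge.
- gauge_white: White-handled gauge of the same shape and size in the remaining slot of the rack; leave it alone. Origin as for the yellow gauge.
- rack: Fixed wooden gauge rack, 170 mm (x) by 50 mm (y) by 45 mm tall, origin at the centre of its underside. Three slots along its x at -55, 0 and +55 mm, each 24 mm (x) by 7 mm (y), right through. The gauges stand in them with their blades down and their shoulders on the rack's top.
- gap (a point): Centre of the slot's mouth in the top of the black switch block, 90 mm above the bench. Slot 24 mm along this point's x, 7 mm along its y, 50 mm deep straight down, 2 mm chamfer, brass strip along each long side. Block 70 (x) by 60 (y) mm, fixed, at the robot-side end of the cleaner, whose 106 mm tall wall is 50 mm from the slot's centre in +x. Axes are the cleaner's (z up).
- cleaner: Grey bench parts cleaner, fixed: tank 200 (x) by 180 (y) by 106 mm tall, origin at the centre of its underside. The blue lid is hinged along its +y edge and its black lifting bar sticks out on the -y side; the red pointer is at its +x end, the switch block at its -x end.
- lid (a joint): Angle of the blue sprung lid, rad: 0 shut (level), growing as its bar side rises, to 1.3. Spring and weight pull it shut: about 3.5 N up at the bar starts it, about 4.5 N holds it at 0.7. A white strip runs along its +x edge.
- lid_hinge (a point): Middle of the lid's hinge line, 111 mm above the bench, at the cleaner's +y edge. Turns with the lid: x along the hinge line, -y from the hinge along the lid to the black bar, z the lid's normal (up when shut).
- lid_bar (a point): Black round bar, the lid's handle: 14 mm thick, 130 mm long along its x, this point at its middle, 250 mm from the hinge line along the lid's -y, level with the hinge when shut. Moves with the lid, axes as the lid's. Lid's front edge 70 mm from it in +y; two 10 mm steel arms at x = +-60 mm join them, open space between. Pinch it from above across its 14 mm; being round it turns in the grip.
- pointer (a joint): Angle of the red pointer, rad, measured exactly as the lid's: the lid is lined up when both are equal. Set between 0.4 and 0.7, held by friction only: do not touch it.
- pointer_tip (a point): Free end of the thin red pointer, which turns on the lid's hinge line beyond the lid's +x edge (116 mm from the cleaner's middle) beside a thin aluminium arc; 175 mm from the hinge line. Its y runs along the pointer towards the hinge line, its x along the hinge line, as the lid's do.
- jar: Amber jar with steel cap, 60 mm across, 75 mm tall, standing; origin at the centre of its underside. Bystander.
- carton: Small cardboard carton 70 by 100 by 50 mm tall; origin at the centre of its underside. Bystander.
Mind the look-alikes: they are no part of the job. Of the things shaped like the gauge, the yellow one is meant.

How it is judged (in metres and radians):
On the way, in this order (a step that is already met when the one before it is completed fails the run):
1. the yellow gauge is home in the switch slot, shoulder on the block, let go, the lid still shut (z of gauge in the frame of gap below -0.033 m and horizontal distance between gauge and gap below 0.005 m and angle between gauge's own z axis and vertical below 0.08 rad and angle between the x axis of gauge and the x axis of gap, either way round below 0.2 rad and contact force between the fingers and gauge below 0.1 N and value of joint lid below 0.08 rad), for 0.2 s.
2. the lid is held by the robot in line with the red pointer, gauge still home (z of gauge in the frame of gap below -0.033 m and horizontal distance between gauge and gap below 0.005 m and angle between gauge's own z axis and vertical below 0.08 rad and angle between the x axis of gauge and the x axis of gap, either way round below 0.2 rad and contact force between the fingers and gauge below 0.1 N and angle between the y axis of lid_bar and the y axis of pointer_tip, either way round below 0.07 rad and value of joint lid above 0.25 rad and velocity of joint lid between -0.15 and 0.15 rad/s and contact force between any of the arm, the fingers and lid above 1 N), for 0.3 s.
At the end, for the whole second after the job is handed in: The yellow gauge stands released and upright in the switch slot, blade in to its shoulder (within 2 mm); the robot holds the lid, steady, within 0.07 rad (4 degrees) of the red pointer (all of step 2); the arm keeps its last pose, push and grip.
It fails at once if the green gauge is shifted more than 20 mm (distance of gauge_green from where it was at the start of the episode above 0.02 m).
It fails at once if the white gauge is shifted more than 20 mm (distance of gauge_white from where it was at the start of the episode above 0.02 m).
It fails at once if the jar is shifted more than 30 mm (distance of jar from where it was at the start of the episode above 0.03 m).
It fails at once if the carton is shifted more than 30 mm (distance of carton from where it was at the start of the episode above 0.03 m).
It fails at once if the red pointer is shifted more than 12 mm (distance of pointer_tip from where it was at the start of the episode above 0.012 m).
It also fails if it takes over 58 s, if anything falls off the work surface, if the arm or the gripper's body presses on something with over 40 N, if the wrist force passes 120 N, or if a joint passes its speed limit or range.

## Working session

There is one attempt and no reset: what is moved stays moved. The work goes in short steps, Python scripts to look and compute and a tool call to move; the robot and the scene stay as the last step left them, time stands still between calls to the robot, and variables do not carry over. Pictures are saved under pics/ and viewed, and the job is handed in when it is done.

Besides the shell and the picture viewer there is one more tool, called after "Call:" in YAML: its name, and indented under it one key for each argument. jog_arm: Moves the arm, as the interface text tells. Its arguments: {"type":"object","properties":{"deltas":{"type":"array","items":{"type":"number"}}},"required":["deltas"]}

```bash
mkdir -p pics; python3 - <<'E'
from cell import env, eyes
import cv2,numpy as np
s=env.state()
print({k:np.round(v,3).tolist() for k,v in s.items()})
for n in ("scene","top"):
    c=eyes.read_camera(n)
    np.savez(f"cam_{n}.npz",**c)
    print(n,{k:(np.round(v,4).tolist()) for k,v in c.items() if k!="image"})
    cv2.imwrite(f"pics/{n}0.png",cv2.resize(c["image"][:,:,::-1],(768,576),interpolation=cv2.INTER_CUBIC))
E
```

```text
{'t': 0.0, 'joints': [-1.27, 0.492, 1.559, 0.0, 1.092, -0.106], 'qvel': [0.001, 0.001, -0.001, 0.001, 0.0, 0.001], 'tau': [0.001, -61.265, -25.818, 0.069, 0.048, -0.0], 'eef_pos': [247.296, -573.959, 404.174], 'tcp_rot': [-1.695, 1.57, 1.854], 'ft_force': [0.785, 0.521, 0.985], 'moment': [-0.004, 0.004, 0.012], 'opening': 1.001}
scene {'fovy': 47.7212, 'cx': 254.2817, 'cy': 188.1818, 'world_from_camera': [[0.8055, -0.3538, 0.4754, 1156.0373], [0.5926, 0.4879, -0.6409, -720.6828], [-0.0052, 0.798, 0.6027, 769.9927], [0.0, 0.0, 0.0, 1.0]]}
top {'fovy': 49.6368, 'cx': 245.7611, 'cy': 186.5715, 'world_from_camera': [[0.0097, 0.9864, -0.1643, 433.5116], [-0.9999, 0.0104, 0.0031, -6.4423], [0.0048, 0.1643, 0.9864, 1246.9064], [0.0, 0.0, 0.0, 1.0]]}
```

View pics/scene0.png

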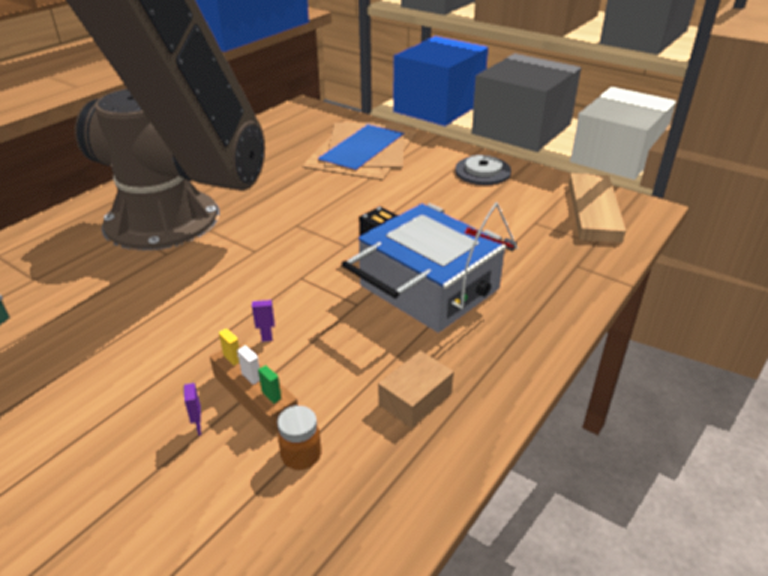

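View pics/top0.png

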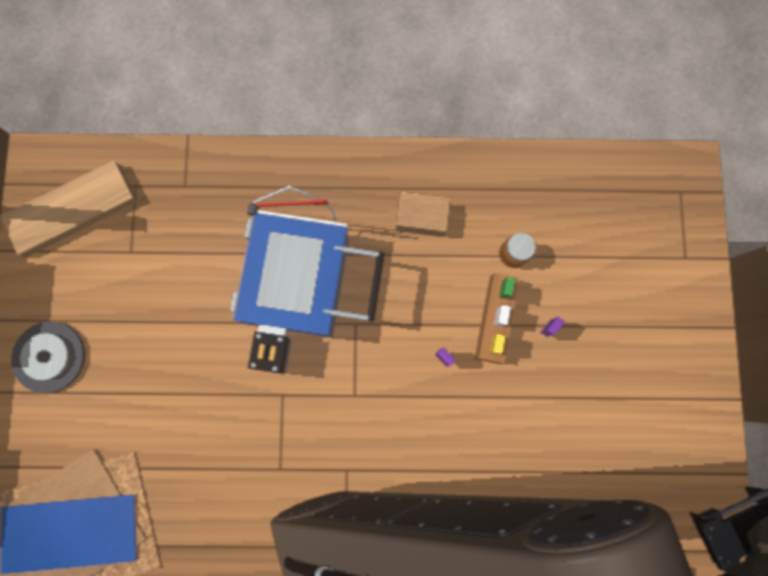

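The scene view (in its 768x576 enlargement) shows the rack with the yellow (230,346), white (248,364) and green (270,384) gauges. Two purple look-alikes stand off the rack at (264,320) and (193,405). In the top view yellow is at (499,344), the switch block at (268,352), the bar at (377,286) and the red pointer at (290,204). I'll enlarge crops to confirm.

```bash
python3 - <<'E'
import cv2,numpy as np
T=np.load("cam_top.npz")["image"][:,:,::-1]; S=np.load("cam_scene.npz")["image"][:,:,::-1]
a=cv2.resize(T[175:255,285:385],(600,480),interpolation=cv2.INTER_CUBIC)
b=cv2.resize(T[120:255,145:265],None,fx=4.4,fy=4.4,interpolation=cv2.INTER_CUBIC)
c=cv2.resize(S[130:220,220:350],(780,540),interpolation=cv2.INTER_CUBIC)
for n,i in zip(("a","b","c"),(a,b,c)): cv2.imwrite(f"pics/crop_{n}.png",i)
E
```

```text
(no output)
```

View pics/crop_a.png

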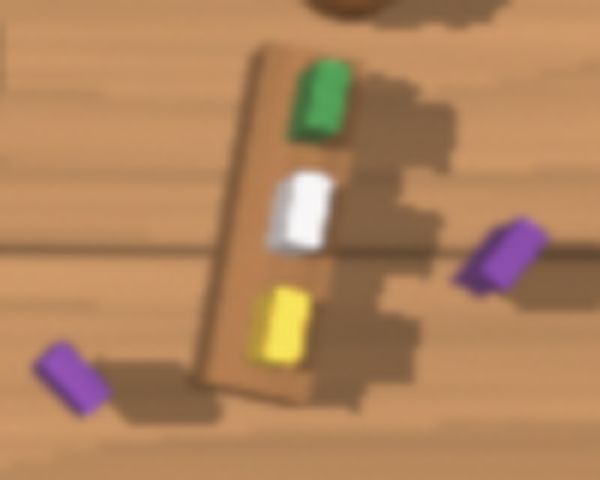

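View pics/crop_b.png

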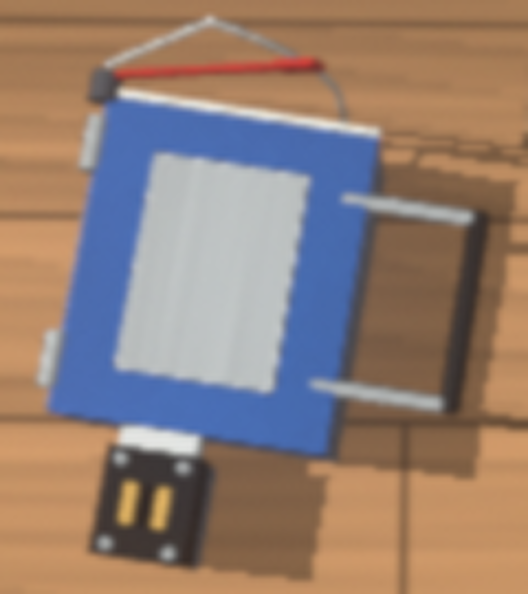

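View pics/crop_c.png

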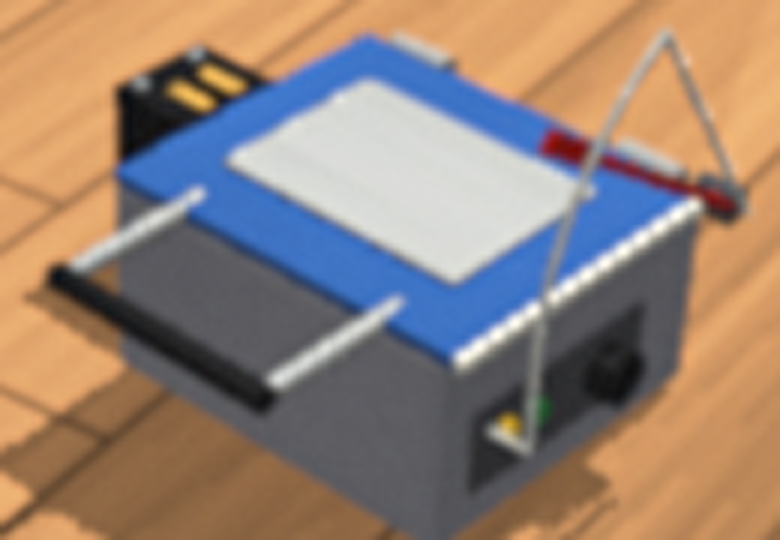

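Crop a shows the yellow handle in the rack's slot at (285,325), with white at (302,212) and green at (325,98). The two purple ones stand outside the rack at (72,378) and (503,257). The yellow one in the rack fits the description. Next I measure.

```bash
cat > h.py <<'E'
import cv2,numpy as np
def load(n): return dict(np.load(f"cam_{n}.npz"))
def ray(c,uv):
    h=c["image"].shape[0]; f=h/2/np.tan(np.radians(float(c["fovy"]))/2)
    uv=np.atleast_2d(uv).astype(float)
    d=np.c_[(uv[:,0]-c["cx"])/f,-(uv[:,1]-c["cy"])/f,-np.ones(len(uv))]
    M=c["world_from_camera"]; return M[:3,3],d@M[:3,:3].T
def onz(c,uv,z):
    o,d=ray(c,uv); return o+d*((z-o[2])/d[:,2:])
def tri(ca,ua,cb,ub):
    o1,d1=ray(ca,ua);o2,d2=ray(cb,ub);d1=d1[0]/np.linalg.norm(d1);d2=d2[0]/np.linalg.norm(d2)
    A=np.c_[d1,-d2];t=np.linalg.lstsq(A,o2-o1,rcond=None)[0]
    p=o1+d1*t[0];q=o2+d2*t[1];return (p+q)/2,np.linalg.norm(p-q)
def proj(c,P):
    M=np.linalg.inv(c["world_from_camera"]);P=np.atleast_2d(P);q=P@M[:3,:3].T+M[:3,3]
    f=c["image"].shape[0]/2/np.tan(np.radians(float(c["fovy"]))/2)
    return np.c_[c["cx"]+f*q[:,0]/-q[:,2],c["cy"]+f*-q[:,1]/-q[:,2]]
E
python3 - <<'E'
from h import *
T=load("top");S=load("scene")
np.set_printoptions(precision=2,suppress=True)
for c,n in((T,"top"),(S,"scene")):
    hsv=cv2.cvtColor(c["image"],cv2.COLOR_RGB2HSV)
    def rep(lab,lo,hi,roi):
        m=cv2.inRange(hsv,lo,hi);k=np.zeros_like(m);x0,y0,x1,y1=roi;k[y0:y1,x0:x1]=m[y0:y1,x0:x1]
        nn,l,st,ce=cv2.connectedComponentsWithStats(k)
        for i in range(1,nn):
            if st[i,4]>8:
                r=cv2.minAreaRect(np.argwhere(l==i)[:,::-1].astype(np.float32))
                print(n,lab,st[i],ce[i],r)
    R=(310,180,350,250) if n=="top" else (140,210,200,275)
    rep("yellowtop",(24,120,215),(34,255,255),R)
    rep("yellow",(22,120,120),(34,255,255),R)
    rep("green",(45,80,60),(80,255,255),R)
    rep("white",(0,0,150),(180,50,255),R)
    rep("brass",(12,60,140),(30,255,255),(160,215,200,250) if n=="top" else (235,135,270,152))
    rep("red",(170,120,80),(180,255,255),(150,115,240,150) if n=="top" else (290,140,350,170))
    rep("red",(0,180,80),(5,255,255),(150,115,240,150) if n=="top" else (290,140,350,170))
    rep("blue",(100,130,80),(120,255,255),(140,130,250,240) if n=="top" else (230,130,340,200))
    rep("black",(0,0,0),(180,120,75),(235,150,265,225) if n=="top" else (220,170,275,205))
E
```

```text
top yellowtop [329 223   7  12  59] [332.15 228.8 ] ((332.1351318359375, 228.68919372558594), (5.096368789672852, 11.179131507873535), 9.462322235107422)
top yellow [327 223  10  13  94] [331.65 229.11] ((331.5810852050781, 229.01353454589844), (8.055550575256348, 12.329923629760742), 9.462322235107422)
top green [334 185   9  13  91] [338.11 191.32] ((338.1764831542969, 191.29412841796875), (7.276068687438965, 13.096923828125), 14.03624439239502)
top white [330 204  11  13 111] [334.79 210.05] ((334.7115173339844, 209.9423065185547), (8.825225830078125, 13.335896492004395), 11.309932708740234)
top brass [160 216  28  34 308] [165.23 233.38] ((173.5, 232.5), (27.0, 33.0), 0.0)
top brass [172 229   4  10  31] [173.52 233.84] ((173.5, 233.5), (9.0, 3.0), 90.0)
top brass [179 231   5   9  33] [181.09 235.09] ((181.09616088867188, 235.0192413330078), (3.3339741230010986, 8.629110336303711), 11.309932708740234)
top brass [189 248  11   2  13] [193.62 248.85] ((194.0, 248.5), (10.0, 1.0), -0.0)
top blue [ 157  143   73   80 2328] [193.95 183.42] ((193.28378295898438, 182.29730224609375), (
[... 1306 characters left out ...]
3.88238525390625, 153.97059631347656), (6.063390731811523, 3.395498752593994), 14.03624439239502)
scene red [312 153   5   3   9] [314. 154.] ((313.9999694824219, 154.00001525878906), (4.427187919616699, 1.2649110555648804), 18.43494987487793)
scene blue [ 240  137   73   53 1122] [276.98 163.05] ((280.05712890625, 157.54351806640625), (70.4853286743164, 43.131900787353516), 29.167613983154297)
scene blue [313 158  20  18 145] [321.31 165.77] ((319.6538391113281, 164.7307891845703), (10.816652297973633, 22.46535873413086), 56.30992889404297)
scene black [228 175  39  24 222] [247.83 186.75] ((246.91175842285156, 186.14706420898438), (42.87464904785156, 5.830951690673828), 30.963754653930664)
```

```bash
python3 - <<'E'
from h import *
T=load("top");S=load("scene");np.set_printoptions(precision=2,suppress=True)
yt,gt,wt=[332.2,228.8],None,None
print("yellow top onz95",onz(T,[332.15,228.8],95),onz(S,[151.49,223.16],95),tri(T,[332.15,228.8],S,[151.49,223.16]))
print("yellow mid",tri(T,[331.65,229.1],S,[152.55,229.8]))
g=[177.3,234.45];gs=[254.0,144.3]
print("gap",onz(T,g,90),onz(S,gs,90),tri(T,g,S,gs))
b=[250.25,190.56];bs=[247.83,186.75]
print("bar",onz(T,b,111),onz(S,bs,111),tri(T,b,S,bs))
# colour centroids for all three handles -> rack yaw
P=onz(T,[[331.65,229.1],[334.79,210.05],[338.11,191.32]],80);print(P)
d=P[2]-P[0];print("rack yaw(x from yellow to green)",np.degrees(np.arctan2(d[1],d[0])),np.linalg.norm(d))
# blob PCA yaw
hsv=cv2.cvtColor(T["image"],cv2.COLOR_RGB2HSV)
def edges(m,roi,z):
    k=np.zeros_like(m);x0,y0,x1,y1=roi;k[y0:y1,x0:x1]=m[y0:y1,x0:x1]
    nn,l,st,ce=cv2.connectedComponentsWithStats(k);i=1+np.argmax(st[1:,4])
    pts=np.argwhere(l==i)[:,::-1].astype(float)
    w=onz(T,pts,z)[:,:2];r=cv2.minAreaRect(w.astype(np.float32))
    print(r,w.mean(0));v=np.linalg.svd(w-w.mean(0),full_matrices=False)[2][0];print("pca",np.degrees(np.arctan2(v[1],v[0])))
edges(cv2.inRange(hsv,(0,0,0),(180,120,75)),(235,150,265,225),111)
m=cv2.morphologyEx(cv2.inRange(hsv,(100,130,80),(120,255,255)),cv2.MORPH_CLOSE,np.ones((25,25)))
edges(m,(140,130,250,240),114)
br=onz(T,[[173.52,233.84],[181.1,235.1]],90);d=br[0]-br[1];print("brass yaw y",np.degrees(np.arctan2(d[1],d[0])))
E
```

```text
yellow top onz95 [[ 509.4  -250.43   95.  ]] [[ 509.52 -253.02   95.  ]] (array([ 508.89, -251.43,   93.6 ]), np.float64(1.847222769055117))
yellow mid (array([ 509.72, -253.53,   74.55]), np.float64(0.530294585263032))
gap [[489.82 178.17  90.  ]] [[489.45 177.95  90.  ]] (array([489.66, 178.02,  90.08]), np.float64(0.41629195464216984))
bar [[611.67 -22.59 111.  ]] [[619.41 -24.63 111.  ]] (array([614.06, -21.22, 106.16]), np.float64(4.337460167955138))
[[ 509.54 -252.18   80.  ]
 [ 563.3  -262.36   80.  ]
 [ 616.97 -273.19   80.  ]]
rack yaw(x from yellow to green) -11.06732415644214 109.46549734754488
((612.5209350585938, -22.646970748901367), (10.552080154418945, 127.68601989746094), 81.8592300415039) [611.85 -22.61]
pca 171.79680345579519
((633.4996337890625, 134.33221435546875), (170.44850158691406, 201.12911987304688), 81.70415496826172) [630.54 132.5 ]
pca 171.26170780996983
brass yaw y 81.21666019540645
```

```bash
python3 - <<'E'
from h import *
T=load("top");S=load("scene");np.set_printoptions(precision=2,suppress=True)
a=np.radians(-8.25);X=np.array([np.cos(a),np.sin(a),0]);Y=np.array([-np.sin(a),np.cos(a),0])
bar=np.array([612,-22.6,111]);H=bar+250*Y;print("hinge",H)
for c,n,roi in((S,"scene",(300,140,350,170)),(T,"top",(150,110,240,150))):
    im=c["image"].astype(int);m=(im[:,:,0]>60)&(im[:,:,0]>2.3*im[:,:,1])&(im[:,:,0]>2*im[:,:,2])
    x0,y0,x1,y1=roi;k=np.zeros(m.shape,np.uint8);k[y0:y1,x0:x1]=m[y0:y1,x0:x1]
    p=np.argwhere(k)[:,::-1];print(n,len(p),p.min(0),p.max(0))
    o,d=ray(c,p);t=((H+116*X-o)@X)/(d@X);w=o+d*t[:,None]
    yy=-(w-H)@Y;zz=w[:,2]-111
    r=np.hypot(yy,zz);an=np.arctan2(zz,yy)
    for lo in range(0,200,25):
        s=(r>=lo)&(r<lo+25)
        if s.any():print(lo,s.sum(),"ang",an[s].mean())
    v=cv2.fitLine(np.c_[yy,zz].astype(np.float32),cv2.DIST_HUBER,0,.01,.01).ravel();print("line ang",np.arctan2(v[1],v[0]),v)
    if n=="scene": e=p[np.argmin(p[:,0])]
    else: e2=p[np.argmax(p[:,0])]
print(e,e2,tri(T,e2,S,e),tri(T,[217,134.5],S,[312,154]))
# tool
from cell import env
from scipy.spatial.transform import Rotation as Ro
s=env.state();R=Ro.from_euler('xyz',s["tcp_rot"]).as_matrix();print(R)
E
```

```text
hinge [647.87 224.81 111.  ]
scene 37 [311 152] [341 164]
0 9 ang 0.5355753152169979
25 4 ang 0.6296579667763764
50 2 ang 0.6149567450660793
75 1 ang 0.6062072868250629
100 2 ang 0.6048234386449822
125 3 ang 0.605346308450481
150 16 ang 0.604312217076838
line ang 0.6009453 [ 0.82  0.57 80.16 55.5 ]
top 58 [172 133] [216 137]
0 2 ang 0.6594222747013585
25 8 ang 0.7226529867650131
50 7 ang 0.6198616993915158
75 8 ang 0.6631731349232284
100 8 ang 0.6314679094174002
125 10 ang 0.6128514283607089
150 15 ang 0.6236561044007932
line ang 0.6028842 [ 0.82  0.57 80.94 59.84]
[311 153] [216 134] (array([742.23,  67.86, 210.27]), np.float64(2.1921809637804475)) (array([743.44,  66.72, 207.86]), np.float64(2.093065296985376))
[[-0.    0.4  -0.92]
 [ 0.   -0.92 -0.4 ]
 [-1.   -0.   -0.  ]]
```

The pointer reads about 0.605 rad, and both views agree. Now I turn the tool to the gauge's yaw.

Call:
jog_arm:
  deltas: [0,0,0,0.15,0,0,1,0,0,0,0.15,0,0,1,0,0,0,0.15,0,0,1,0,0,0,0.154,0,0,1,0,0,0,0,0,0,1]

```text
t: 0.72
eef_pos: [247.3, -573.8, 402.4]
tcp_rot: [-1.051, 1.566, 1.876]
ft_force: [-0.3, -0.0, 0.0]
opening: 1.001
```

```bash
cat >> h.py <<'E'
def rel(target_tcp,yawx):
    """tool-frame delta to bring TCP to target; yawx: desired angle (deg) of tool y in world"""
    from cell import env
    from scipy.spatial.transform import Rotation as Ro
    s=env.state();R=Ro.from_euler('xyz',s["tcp_rot"]).as_matrix()
    y=np.array([np.cos(np.radians(yawx)),np.sin(np.radians(yawx)),0]);x=np.array([0,0,-1.]);W=np.c_[x,y,np.cross(x,y)]
    rv=Ro.from_matrix(R.T@W).as_rotvec()
    print("t",round(float(s["t"]),2),"pos",np.round(s["eef_pos"],1),"delta tool mm",np.round(R.T@(np.array(target_tcp)-s["eef_pos"]),1),"rv",np.round(rv,4),"F",np.round(s["ft_force"],1),"open",round(float(s["opening"]),3),"j",np.round(s["joints"],2))
E
python3 -c "
from h import *
rel([509.5,-252,340],-101.07)"
```

```text
t 0.72 pos [ 247.3 -573.8  402.4] delta tool mm [  63.5 -370.  -187.9] rv [-0.0212  0.0023  0.0041] F [-0.3 -0.   0. ] open 1.001 j [-1.27  0.49  1.56 -0.    1.09  0.52]
```

Call:
jog_arm:
  deltas: [0,-53,-27,0,0,0,1,0,-53,-27,0,0,0,1,0,-53,-27,0,0,0,1,0,-53,-27,0,0,0,1,0,-53,-27,0,0,0,1,20,-53,-27,-0.02,0,0,1,40,-52,-26,0,0,0,1,0,0,0,0,0,0,1]

```text
t: 1.72
eef_pos: [505.9, -246.9, 346.8]
tcp_rot: [-1.276, 1.567, 1.703]
ft_force: [-0.2, -0.5, -0.3]
opening: 1.0
```

```bash
python3 -c "
from h import *
rel([509.5,-252,330],-101.07)"
```

```text
t 1.73 pos [ 505.9 -246.9  346.8] delta tool mm [16.8  4.5 -4.4] rv [0.0305 0.0013 0.0041] F [-0.2 -0.5 -0.3] open 1.0 j [-0.57  0.47  1.78  0.    0.9   1.16]
```

Call:
jog_arm:
  deltas: [10,4.5,-4.5,0.03,0,0,1,7,0,0,0,0,0,1,0,0,0,0,0,0,1]

```text
t: 2.1
eef_pos: [509.1, -254.5, 329.5]
tcp_rot: [-1.51, 1.568, 1.439]
ft_force: [-0.1, -0.7, -0.7]
opening: 1.003
```

```bash
cat >> h.py <<'E'
def snap(tag):
    from cell import eyes
    for n in("scene","top"):
        c=eyes.read_camera(n);np.savez(f"cam_{n}.npz",**c)
def crop(n,roi,fx,name):
    c=load(n);x0,y0,x1,y1=roi;cv2.imwrite(f"pics/{name}.png",cv2.resize(c["image"][y0:y1,x0:x1,::-1],None,fx=fx,fy=fx,interpolation=cv2.INTER_CUBIC))
E
python3 -c "
from h import *
rel([509.5,-252,249],-101.07)
snap(1)
crop('scene',(80,130,240,300),3.4,'s1');crop('top',(250,150,400,290),4,'t1')"
```

```text
t 2.1 pos [ 509.1 -254.5  329.5] delta tool mm [80.6 -2.2  0.1] rv [0.0004 0.0002 0.0033] F [-0.1 -0.7 -0.7] open 1.003 j [-0.58  0.5   1.78  0.    0.86  1.18]
```

View pics/s1.png

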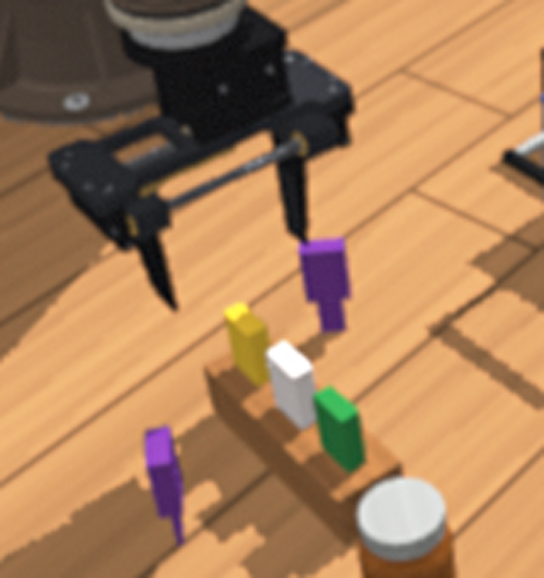

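View pics/t1.png

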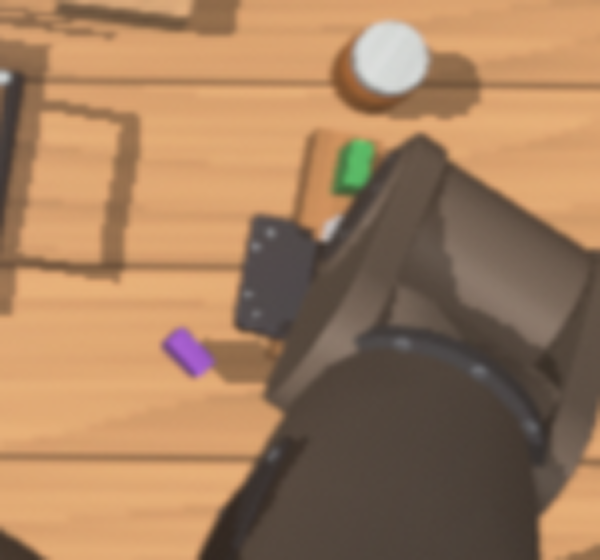

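The scene crop shows the fingers at (175,305) and (303,238) straddling the yellow handle (247,345). The purple one at (327,270) is clear of them. Descending.

Call:
jog_arm:
  deltas: [20,-2,0,0,0,0.003,1,20,0,0,0,0,0,1,20,0,0,0,0,0,1,15,0,0,0,0,0,1,4,0,0,0,0,0,1,0,0,0,0,0,0,1]

```text
t: 2.95
eef_pos: [509.2, -254.6, 251.8]
tcp_rot: [2.768, 1.564, -0.568]
ft_force: [-0.5, -0.4, -0.5]
opening: 1.002
```

```bash
python3 -c "
from h import *
rel([509.5,-252,249],-101.07)
snap(1)
crop('scene',(80,130,240,300),3.4,'s2')"
```

```text
t 2.95 pos [ 509.2 -254.6  251.8] delta tool mm [ 2.8 -2.6  0.3] rv [-0.0018 -0.0059 -0.0023] F [-0.5 -0.4 -0.5] open 1.002 j [-0.58  0.61  1.84  0.    0.69  1.19]
```

View pics/s2.png

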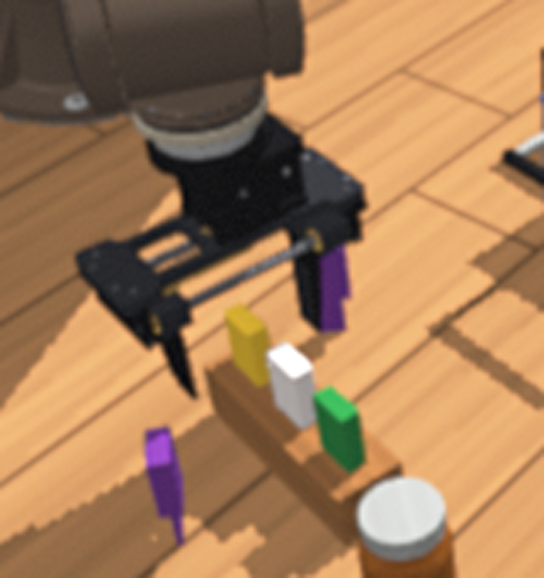

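Call:
jog_arm:
  deltas: [3,-3,0,0,-0.006,0,0.4,0,0,0,0,0,0,0.3,0,0,0,0,0,0,0.25,0,0,0,0,0,0,0]

```text
t: 3.55
eef_pos: [510.1, -251.3, 250.1]
tcp_rot: [2.065, 1.567, -1.271]
ft_force: [-1.1, 0.4, -0.1]
opening: 0.637
```

Call:
jog_arm:
  deltas: [0,0,0,0,0,0,0,0,0,0,0,0,0,0,0,0,0,0,0,0,0]

```text
t: 3.92
eef_pos: [510.1, -251.3, 250.1]
tcp_rot: [2.088, 1.567, -1.248]
ft_force: [-0.3, 0.8, 0.7]
opening: 0.325
```

```bash
python3 -c "
from h import *
rel([509.5,-252,330],-101.07)"
```

```text
t 3.92 pos [ 510.1 -251.3  250.1] delta tool mm [-79.9   1.    0.3] rv [-0.0015 -0.0018 -0.0032] F [-0.3  0.8  0.7] open 0.325 j [-0.57  0.61  1.84 -0.    0.68  1.19]
```

Call:
jog_arm:
  deltas: [0,0,0,0,0,0,0,0,0,0,0,0,0,0,0,0,0,0,0,0,0]

```text
t: 4.3
eef_pos: [510.1, -251.4, 250.1]
tcp_rot: [2.084, 1.567, -1.252]
ft_force: [-0.3, -0.4, 0.8]
opening: 0.167
```

Call:
jog_arm:
  deltas: [0,0,0,0,0,0,0]

```text
t: 4.42
eef_pos: [510.1, -251.4, 250.1]
tcp_rot: [2.08, 1.567, -1.257]
ft_force: [0.2, 0.3, 0.1]
opening: 0.166
```

Call:
jog_arm:
  deltas: [-6,0,0,0,0,0,0,-12,0,0,0,0,0,0,-20,0,0,0,0,0,0,-25,0,0,0,0,0,0,-25,0,0,0,0,0,0,-25,0,0,0,0,0,0,-12,0,0,0,0,0,0,0,0,0,0,0,0,0]

```text
t: 5.42
eef_pos: [509.4, -250.5, 383.5]
tcp_rot: [2.335, 1.565, -1.001]
ft_force: [0.6, 0.2, -0.3]
opening: 0.171
```

```bash
python3 -c "
from h import *
rel([489.7,178,370],-98.25)
snap(1)
crop('scene',(80,100,240,300),2.9,'s3')"
```

```text
t 5.42 pos [ 509.4 -250.5  383.5] delta tool mm [  11.4 -416.7  102.2] rv [-0.0506 -0.0039 -0.0042] F [ 0.6  0.2 -0.3] open 0.171 j [-0.57  0.43  1.73 -0.    0.98  1.19]
```

View pics/s3.png

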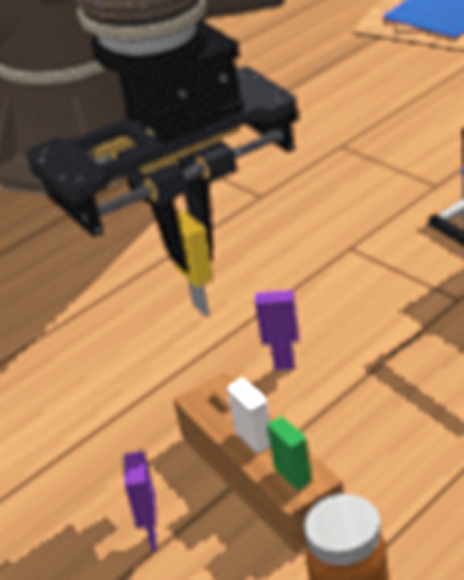

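The gauge is held (handle at (195,250) in the crop, blade below) and its slot is empty. Carrying it over to the switch block.

Call:
jog_arm:
  deltas: [0,-40,10,0,0,0,0,0,-52,13,-0.025,0,0,0,0,-52,13,0,0,0,0,0,-52,13,-0.025,0,0,0,0,-52,13,0,0,0,0,0,-52,13,0,0,0,0,0,-50,12,0,0,0,0,0,-40,10,0,0,0,0,0,-15,4,0,0,0,0,0,0,0,0,0,0,0]

```text
t: 6.78
eef_pos: [473.7, 176.7, 371.7]
tcp_rot: [0.33, 1.557, -2.957]
ft_force: [0.7, -0.4, 0.0]
opening: 0.166
```

```bash
python3 -c "
from h import *
rel([489.7,178,350],-98.25)"
```

```text
t 6.78 pos [473.7 176.7 371.7] delta tool mm [ 21.4  -3.7 -15.9] rv [-0.0011  0.0131 -0.0045] F [ 0.7 -0.4  0. ] open 0.166 j [0.23 0.36 1.88 0.   0.91 1.94]
```

Call:
jog_arm:
  deltas: [10,-4,-16,0,0.013,-0.004,0,10,0,0,0,0,0,0,0,0,0,0,0,0,0]

```text
t: 7.15
eef_pos: [492.1, 175.5, 349.1]
tcp_rot: [1.295, 1.57, -1.995]
ft_force: [-0.5, 0.7, -1.0]
opening: 0.168
```

```bash
python3 -c "
from h import *
rel([489.7,178,350],-98.25)
snap(1)
crop('scene',(180,70,340,220),4,'s4');crop('top',(130,170,260,300),4,'t4')"
```

```text
t 7.15 pos [492.1 175.5 349.1] delta tool mm [-0.9 -2.1  2.7] rv [-0.0044  0.0003 -0.001 ] F [-0.5  0.7 -1. ] open 0.168 j [ 0.22  0.42  1.87 -0.    0.85  1.94]
```

View pics/s4.png

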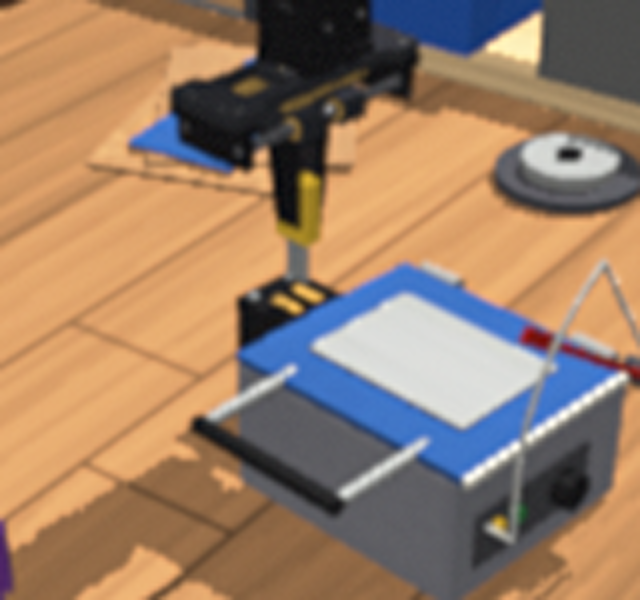

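View pics/t4.png

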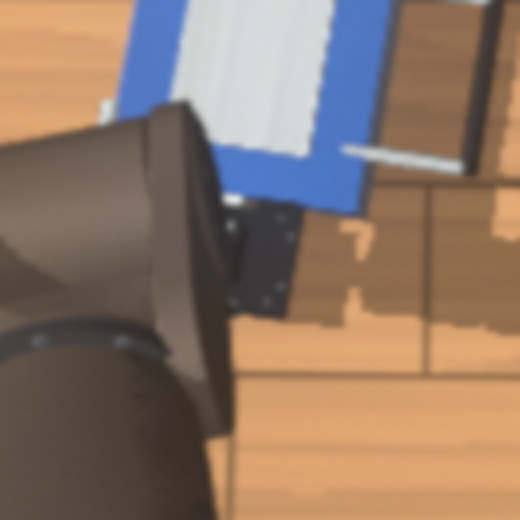

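Call:
jog_arm:
  deltas: [8,-2.1,2.7,-0.004,0,0,0,0,0,0,0,0,0,0,0,0,0,0,0,0,0]

```text
t: 7.62
eef_pos: [489.3, 178.3, 341.9]
tcp_rot: [2.975, 1.569, -0.311]
ft_force: [-0.7, -0.9, -0.8]
opening: 0.165
```

```bash
python3 - <<'E'
from h import *
rel([489.7,178,341],-98.25)
snap(1)
from cell import env
s=env.state();p=s["eef_pos"].copy() if hasattr(s["eef_pos"],'copy') else np.array(s["eef_pos"])
p=np.array(p);np.set_printoptions(precision=2,suppress=True)
S=load("scene")
for dz in(-240,-222,-206,-180): print(dz,proj(S,p+[0,0,dz]))
crop('scene',(235,95,280,155),10,'s5')
im=S["image"]
for r in range(108,142,2): print(r,im[r,246:266].tolist() if r in(130,) else "",np.where((im[r,:,0].astype(int)-im[r,:,2]>60)&(im[r,:,1]>80))[0][lambda a:(a>240)&(a<268)] if 0 else "")
E
```

```text
t 7.62 pos [489.3 178.3 341.9] delta tool mm [ 0.9  0.2 -0.5] rv [ 0.     -0.0017 -0.0003] F [-0.7 -0.9 -0.8] open 0.165 j [ 0.22  0.42  1.88 -0.    0.83  1.94]
-240 [[254.   140.81]]
-222 [[253.96 135.56]]
-206 [[253.93 130.82]]
-180 [[253.88 122.95]]
108  
110  
112  
114  
116  
118  
120  
122  
124  
126  
128  
130 [[232, 174, 113], [233, 174, 115], [228, 169, 110], [214, 157, 95], [194, 146, 78], [171, 135, 63], [163, 134, 49], [169, 138, 40], [167, 135, 37], [166, 134, 36], [164, 132, 35], [153, 125, 34], [151, 123, 36], [170, 132, 57], [211, 155, 92], [231, 170, 112], [230, 170, 113], [228, 168, 111], [227, 167, 111], [226, 168, 111]] 
132  
134  
136  
138  
140
```

View pics/s5.png

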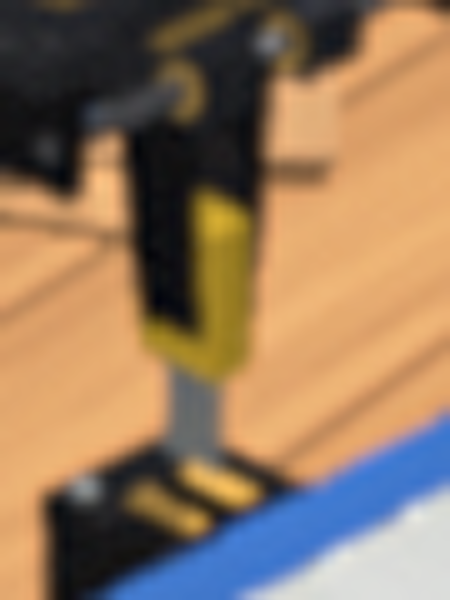

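The blade is centred at px 254.0, which is where I expected it, and its tip lines up with the slot between the brass strips. Lowering.

Call:
jog_arm:
  deltas: [8,0,-0.5,0,0,0,0,8,0,0,0,0,0,0,5,0,0,0,0,0,0,0,0,0,0,0,0,0]

```text
t: 8.22
eef_pos: [489.8, 178.0, 319.4]
tcp_rot: [2.699, 1.569, -0.586]
ft_force: [-0.1, -0.3, -1.2]
opening: 0.167
```

```bash
python3 - <<'E'
from h import *
rel([489.7,178,295],-98.25)
snap(1)
crop('scene',(235,95,280,155),10,'s6')
E
```

```text
t 8.22 pos [489.8 178.  319.4] delta tool mm [24.4  0.   0.2] rv [ 0.0002 -0.0015 -0.0007] F [-0.1 -0.3 -1.2] open 0.167 j [ 0.22  0.46  1.91 -0.    0.78  1.94]
```

View pics/s6.png

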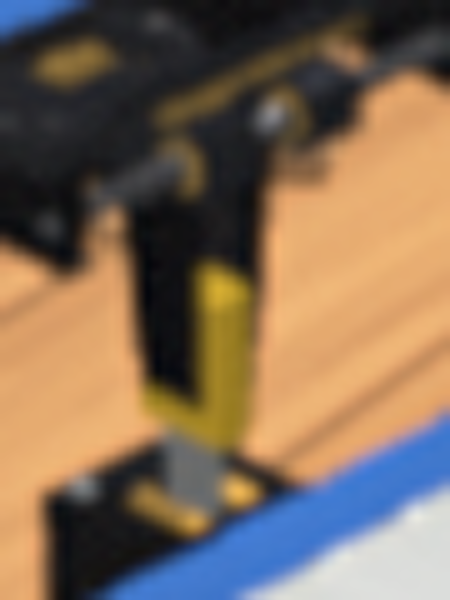

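The blade is in by about 10 mm with no contact force. Continuing to the shoulder.

Call:
jog_arm:
  deltas: [8,0,0,0,0,0,0,8,0,0,0,0,0,0,4,0,0,0,0,0,0,2,0,0,0,0,0,0,0,0,0,0,0,0,0]

```text
t: 8.95
eef_pos: [489.9, 178.0, 296.2]
tcp_rot: [2.863, 1.569, -0.422]
ft_force: [0.1, -0.4, -0.3]
opening: 0.168
```

```bash
python3 - <<'E'
from h import *
rel([489.7,178,295],-98.25)
E
```

```text
t 8.95 pos [489.9 178.  296.2] delta tool mm [1.2 0.  0.2] rv [ 0.0003 -0.0022 -0.0006] F [ 0.1 -0.4 -0.3] open 0.168 j [ 0.22  0.49  1.93 -0.    0.72  1.94]
```

Call:
jog_arm:
  deltas: [1.5,0,0,0,0,0,0,1,0,0,0,0,0,0,0,0,0,0,0,0,0]

```text
t: 9.32
eef_pos: [489.8, 178.0, 295.3]
tcp_rot: [3.07, 1.567, -0.215]
ft_force: [-0.7, -0.8, -0.9]
opening: 0.167
```

Call:
jog_arm:
  deltas: [1.5,0,0,0,0,0,0,1.5,0,0,0,0,0,0]

```text
t: 9.57
eef_pos: [489.7, 177.9, 295.0]
tcp_rot: [-3.099, 1.566, -0.101]
ft_force: [-7.0, -3.9, 26.6]
opening: 0.165
```

Call:
jog_arm:
  deltas: [1.5,0,0,0,0,0,0,1.5,0,0,0,0,0,0]

```text
t: 9.82
eef_pos: [489.3, 177.8, 295.0]
tcp_rot: [-3.031, 1.564, -0.032]
ft_force: [-5.9, -2.8, 22.5]
opening: 0.169
```

The shoulder is seated at z 295.0 (predicted 295.1), with about 25 N up. Releasing.

Call:
jog_arm:
  deltas: [-0.3,0,0,0,0,0,0.6,0,0,0,0,0,0,0.6,0,0,0,0,0,0,0.6,0,0,0,0,0,0,0.6,0,0,0,0,0,0,0.6]

```text
t: 10.45
eef_pos: [489.5, 178.0, 295.2]
tcp_rot: [-2.971, 1.563, 0.027]
ft_force: [0.5, -0.7, 0.4]
opening: 0.588
```

```bash
python3 - <<'E'
from h import *
rel([489.7,178,400],-98.25)
E
```

```text
t 10.45 pos [489.5 178.  295.2] delta tool mm [-104.8   -0.2   -1. ] rv [ 0.0006 -0.0075  0.0013] F [ 0.5 -0.7  0.4] open 0.588 j [ 0.22  0.49  1.93 -0.    0.71  1.94]
```

Call:
jog_arm:
  deltas: [-10,0,0,0,0,0,0.6,-20,0,0,0,0,0,0.6,-30,0,0,0,0,0,0.6,-30,0,0,0,0,0,0.6,-15,0,0,0,-0.007,0,0.6,0,40,30,0,0,0,0.6,0,40,-40,0,0,0,0.6,0,40,-40,0,0,0,0.6,0,0,0,0,0,0,0.6]

```text
t: 11.58
eef_pos: [520.3, 49.2, 409.1]
tcp_rot: [-2.644, 1.566, 0.357]
ft_force: [-0.3, 1.3, 0.3]
opening: 0.6
```

```bash
python3 - <<'E'
from h import *
rel([612,-22.6,380],-98.25)
snap(1)
crop('scene',(180,70,340,220),4,'s7');crop('top',(130,100,280,260),3.6,'t7')
E
```

```text
t 11.57 pos [520.3  49.2 409.1] delta tool mm [  29.4   58.2 -100.8] rv [ 0.0029 -0.0039  0.0021] F [-0.3  1.3  0.3] open 0.6 j [-0.03  0.34  1.8   0.    0.99  1.68]
```

View pics/s7.png

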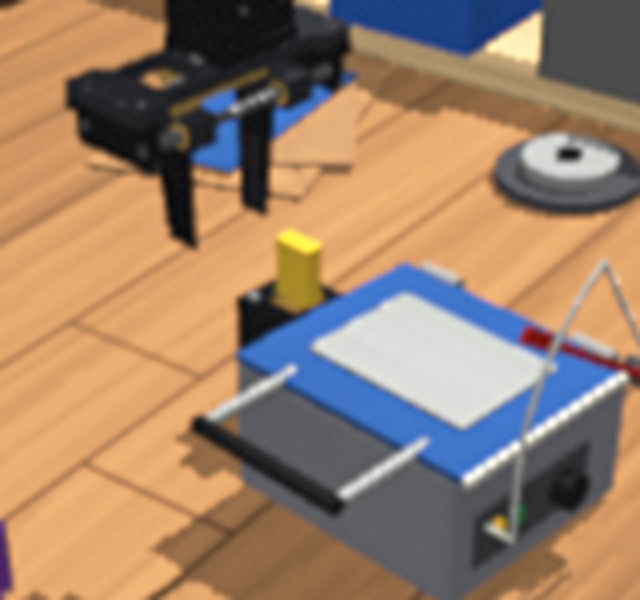

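View pics/t7.png

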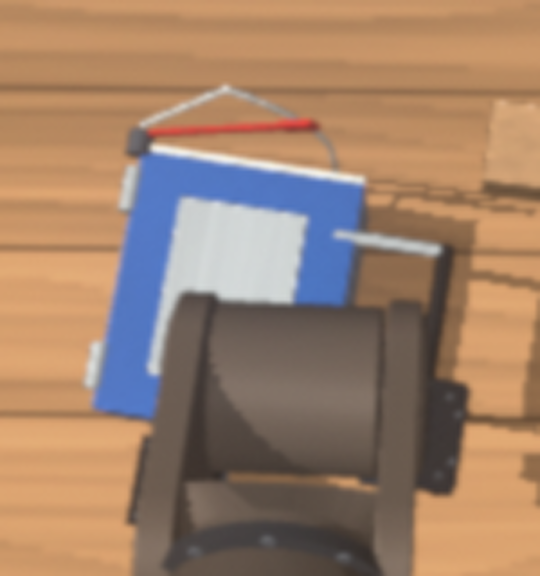

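The gauge stands upright, released, with its shoulder on the block (handle at (299,268) in the scene crop). The lid is shut and the pointer is unmoved. Moving over the bar.

Call:
jog_arm:
  deltas: [0,20,-34,0,0,0,0.6,0,20,-34,0,0,0,0.6,0,18,-32,0,0,0,0.6,10,0,0,0,0,0,0.6,15,0,0,0,0,0,0.6,0,0,0,0,0,0,0.6]

```text
t: 12.42
eef_pos: [608.4, -14.2, 384.2]
tcp_rot: [-1.804, 1.567, 1.206]
ft_force: [-0.1, -0.9, -0.4]
opening: 0.601
```

```bash
python3 - <<'E'
from h import *
rel([612,-22.6,282],-98.25)
E
```

```text
t 12.43 pos [608.4 -14.2 384.2] delta tool mm [102.2   8.2  -4.6] rv [ 0.0132 -0.0007  0.0032] F [-0.1 -0.9 -0.4] open 0.601 j [-0.13  0.49  1.63  0.    1.03  1.57]
```

Call:
jog_arm:
  deltas: [20,8.5,-4.5,0.013,0,0.003,0.6,20,0,0,0,0,0,0.6,0,0,0,0,0,0,0.6]

```text
t: 12.8
eef_pos: [610.4, -20.9, 344.5]
tcp_rot: [-2.894, 1.569, 0.106]
ft_force: [-0.5, -0.3, 0.5]
opening: 0.6
```

```bash
python3 - <<'E'
from h import *
rel([612,-22.6,282],-98.25)
snap(1)
crop('scene',(180,70,340,220),4,'s8')
E
```

```text
t 12.8 pos [610.4 -20.9 344.5] delta tool mm [62.5  1.5 -1.7] rv [ 0.0025 -0.0013  0.0003] F [-0.5 -0.3  0.5] open 0.6 j [-0.14  0.53  1.66  0.    0.94  1.57]
```

View pics/s8.png

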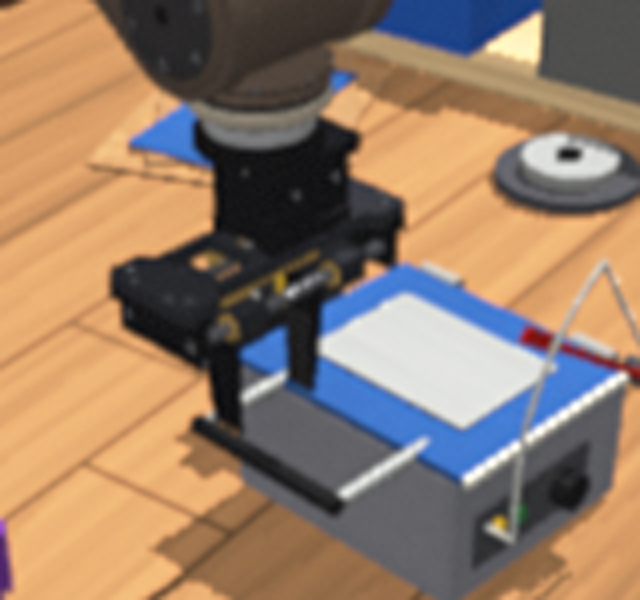

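Call:
jog_arm:
  deltas: [20,1.5,-1.7,0,0,0,0.6,20,0,0,0,0,0,0.6,15,0,0,0,0,0,0.6,6,0,0,0,0,0,0.6,0,0,0,0,0,0,0.6]

```text
t: 13.52
eef_pos: [613.1, -21.9, 288.4]
tcp_rot: [-3.112, 1.559, -0.111]
ft_force: [-0.3, -0.0, -0.3]
opening: 0.602
```

```bash
python3 - <<'E'
from h import *
rel([612,-22.6,282],-98.25)
snap(1)
crop('scene',(180,70,340,220),4,'s9')
E
```

```text
t 13.53 pos [613.1 -21.9 288.4] delta tool mm [6.4 0.9 1.1] rv [ 0.0037 -0.0115  0.0004] F [-0.3 -0.  -0.3] open 0.602 j [-0.14  0.61  1.7   0.    0.82  1.57]
```

View pics/s9.png

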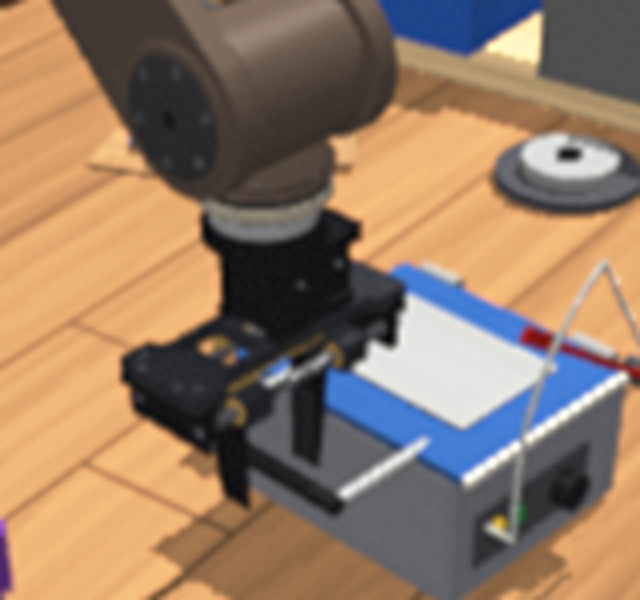

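The fingers straddle the bar at (235,490) and (308,455). Going down the last 6 mm and closing.

Call:
jog_arm:
  deltas: [4,0.9,1,0,-0.011,0,0.6,4,0,0,0,0,0,0.4,0,0,0,0,0,0,0,0,0,0,0,0,0,0,0,0,0,0,0,0,0,0,0,0,0,0,0,0,0,0,0,0,0,0,0]

```text
t: 14.5
eef_pos: [612.1, -23.5, 281.3]
tcp_rot: [2.599, 1.569, -0.683]
ft_force: [0.6, 2.8, 0.9]
opening: 0.142
```

Call:
jog_arm:
  deltas: [0,0,0,0,0,0,0,0,0,0,0,0,0,0]

```text
t: 14.75
eef_pos: [612.1, -23.5, 281.3]
tcp_rot: [2.637, 1.569, -0.645]
ft_force: [-0.9, -0.8, -1.4]
opening: 0.142
```

```bash
python3 - <<'E'
from h import *
rel([612,-22.6,282],-98.25)
E
```

```text
t 14.75 pos [612.1 -23.5 281.3] delta tool mm [-0.7 -0.8  0.2] rv [ 0.0037 -0.0019 -0.001 ] F [-0.9 -0.8 -1.4] open 0.142 j [-0.15  0.62  1.71 -0.    0.81  1.57]
```

Call:
jog_arm:
  deltas: [-12,-0.3,0,0,0,0,0,-12,-0.9,0,0,0,0,0,-12,-1.5,0,0,0,0,0,-12,-2,0,0,0,0,0,-12,-2.7,0,0,0,0,0]

```text
t: 15.38
eef_pos: [613.2, -15.8, 344.8]
tcp_rot: [2.433, 1.568, -0.848]
ft_force: [3.1, -1.2, -5.5]
opening: 0.137
```

```bash
cat >> h.py <<'E'
def lid(a):
    from cell import env
    s=env.state()
    Y=np.array([0.1435,0.9897,0]);H=np.array([612.1,-23.5,281.3])+250*Y
    d=np.array(s["eef_pos"])-H
    print("lid est",np.arctan2(d[2],-(d@Y)),"r",np.hypot(d[2],d@Y))
    rel(H-250*np.cos(a)*Y+[0,0,250*np.sin(a)],-98.25)
E
python3 -c "
from h import *
lid(.605)"
```

```text
lid est 0.2563517528697743 r 250.40623091009553
t 15.38 pos [613.2 -15.8 344.8] delta tool mm [-78.8 -36.5  -0.3] rv [ 0.0039 -0.0018 -0.0015] F [ 3.1 -1.2 -5.5] open 0.137 j [-0.13  0.54  1.65 -0.    0.95  1.58]
```

Call:
jog_arm:
  deltas: [-11,-3.2,0,0,0,0,0,-11,-3.7,0,0,0,0,0,-11,-4.3,0,0,0,0,0,-11,-4.9,0,0,0,0,0,-11,-5.6,0,0,0,0,0,-9,-5,0,0,0,0,0,0,0,0,0,0,0,0]

```text
t: 16.25
eef_pos: [617.0, 12.6, 414.5]
tcp_rot: [2.526, 1.566, -0.755]
ft_force: [2.2, -5.0, -3.0]
opening: 0.143
```

```bash
python3 -c "
from h import *
lid(.605)"
```

```text
lid est 0.5577174395260396 r 251.7685073068566
t 16.25 pos [617.   12.6 414.5] delta tool mm [-9.  -7.9 -0.4] rv [ 0.0045 -0.0041 -0.0029] F [ 2.2 -5.  -3. ] open 0.143 j [-0.09  0.47  1.57 -0.    1.1   1.63]
```

Call:
jog_arm:
  deltas: [-5,-4,0,0,0,0,0,-4.5,-4,0,0,0,0,0,0,0,0,0,0,0,0,0,0,0,0,0,0,0]

```text
t: 16.75
eef_pos: [618.0, 18.9, 423.8]
tcp_rot: [2.047, 1.563, -1.234]
ft_force: [2.9, -3.1, -3.9]
opening: 0.137
```

```bash
python3 - <<'E'
from h import *
lid(.605)
snap(1)
crop('scene',(180,50,350,220),3.5,'s10');crop('top',(130,100,290,260),3.6,'t10')
E
```

```text
lid est 0.6026405405253443 r 251.46898193861549
t 16.75 pos [618.   18.9 423.8] delta tool mm [ 0.3 -1.5 -0.3] rv [ 0.0042 -0.0036 -0.007 ] F [ 2.9 -3.1 -3.9] open 0.137 j [-0.08  0.46  1.55 -0.01  1.12  1.64]
```

View pics/s10.png

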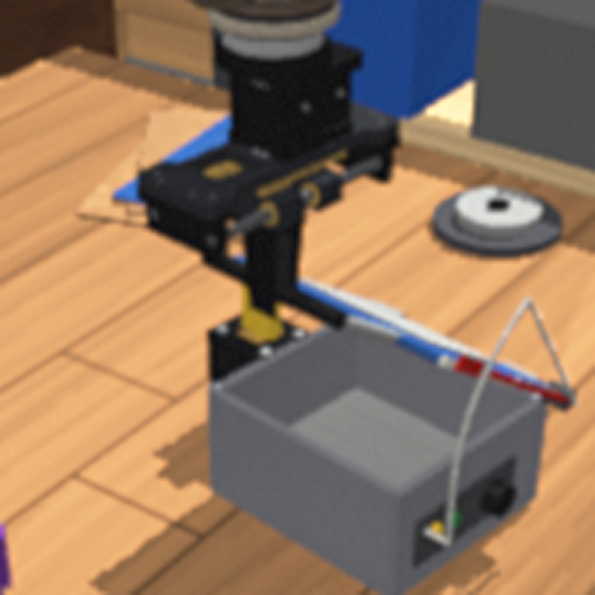

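View pics/t10.png

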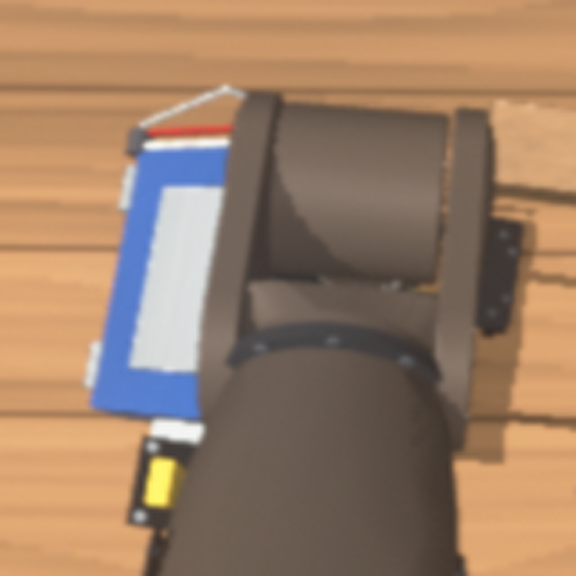

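The lid is up, with the white strip's end at (447,362) in the scene crop lying along the red pointer (465,365 to 570,400). I'll check the angle and the gauge numerically.

```bash
python3 - <<'E'
from h import *
np.set_printoptions(precision=3,suppress=True)
T=load("top");S=load("scene")
a=np.radians(-8.25);X=np.array([np.cos(a),np.sin(a),0]);Y=np.array([-np.sin(a),np.cos(a),0]);H=np.array([647.9,224.8,111])
def ang(c,uv,xo):
    o,d=ray(c,uv);t=((H+xo*X-o)@X)/(d@X);w=o+d*t[:,None];yy=-(w-H)@Y;zz=w[:,2]-111;return np.arctan2(zz,yy),np.hypot(yy,zz)
print("strip end",ang(S,[307.3,153.0],100));print("bar end",ang(S,[277,142],65))
im=S["image"].astype(int);m=(im[:,:,0]>60)&(im[:,:,0]>2.3*im[:,:,1])&(im[:,:,0]>2*im[:,:,2])
k=np.zeros_like(m);k[140:170,300:350]=m[140:170,300:350];p=np.argwhere(k)[:,::-1];A,r=ang(S,p,116)
print("pointer",A[r>75].mean(),p.min(0))
hsv=cv2.cvtColor(T["image"],cv2.COLOR_RGB2HSV);y=cv2.inRange(hsv,(22,120,200),(34,255,255))[215:250,160:190];q=np.argwhere(y)[:,::-1]+[160,215]
print("gauge top px",q.mean(0),"world",onz(T,q.mean(0),140), "expected px",proj(T,[489.8,178,140]))
crop('scene',(270,120,350,175),9,'s11')
E
```

```text
strip end (array([0.58]), array([163.635]))
bar end (array([0.58]), array([250.96]))
pointer 0.6044085689972052 [311 152]
gauge top px [173.897 233.372] world [[490.136 179.309 140.   ]] expected px [[174.387 233.504]]
```

View pics/s11.png

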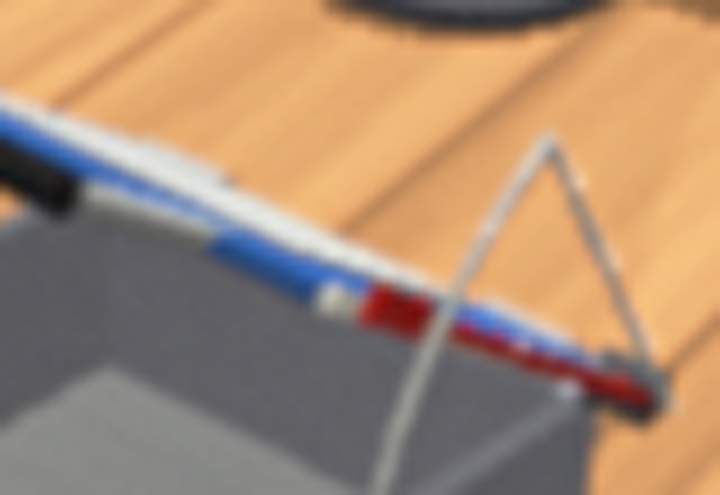

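Call:
jog_arm:
  deltas: [-1,0,0,0,0,0,0,0,0,0,0,0,0,0,0,0,0,0,0,0,0,0,0,0,0,0,0,0,0,0,0,0,0,0,0]

```text
t: 17.48
eef_pos: [618.2, 18.9, 423.9]
tcp_rot: [1.934, 1.564, -1.347]
ft_force: [2.2, -3.7, -4.0]
opening: 0.14
```

```bash
python3 - <<'E'
from h import *
lid(.605)
from cell import env
print(np.round(env.state()["qvel"],3))
print(env.job_done())
E
```

```text
lid est 0.6029122969071674 r 251.52881501308212
t 17.48 pos [618.2  18.9 423.9] delta tool mm [ 0.4 -1.5 -0.1] rv [ 0.004  -0.0025 -0.0066] F [ 2.2 -3.7 -4. ] open 0.14 j [-0.08  0.46  1.55 -0.01  1.12  1.64]
[0.    0.    0.001 0.001 0.001 0.001]
the job is handed in; nothing more can be done
None
```

I handed the job in at about 17.5 s, with the yellow gauge home in the switch slot and the robot still holding the lid level with the red pointer. The hand-in gave no verdict.

- **Gauge:** I pushed it down until its shoulder met the block (about 25 N up, at z 295.0 mm against 295.1 predicted) and then let go. After release the scene view showed it upright. The last top view put its handle within about 1.5 mm of the slot's centre.
- **Lid:** The arm pose gives the lid at 0.603 rad. The strip and bar seen by the scene camera gave about 0.58 rad. The pointer reads about 0.604 rad, so both are within the 0.07 rad limit, though the two lid readings differ by 0.02 rad. The arm was still, with about 6 N at the wrist.
- **Everything else:** The pointer read the same angle as at the start. I did not go near the white and green gauges, the jar or the carton with the lid, and none looked moved in the pictures. I did not measure them again at the end.

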